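Sort mirror-image mask ears into left and right trays and close the left tray

TASK

Sort the carved mask ears lying on the bench: lay the two left-hand ears in the yellow tray and the loose right-hand one in the blue tray beside the right-hand ear already there, each lying flat on the tray floor with its decorated face up. When all are sorted, lay the green plywood cover over the left-hand ears, down inside the rim of the yellow tray, so that it sits level on the corner ledges. Set things down, do not drop them, and leave the paint pots, brush, sanding block and red box where they stand.

Things in the scene. Friction and masses are not known exactly. Their poses are not given: they have to be found in the camera images.
- ear_left_1: Left-hand mask ear, cream wood, 112 x 54 x 14 mm, 50 g. Origin: underside centre of its 44 (x) x 40 (y) block, sides y=-20 and y=+20 flat: grip there. z up, +x to the small curled tip (x=57), -x to the round lobe with red disc (x=-55). Seen with lobe near you, tip away: straight edge with blue line RIGHT (y=-20), lobe and tip bulge left (y=+32).
- ear_left_2: Left-hand mask ear, cream wood, 112 x 54 x 14 mm, 50 g. Origin: underside centre of its 44 (x) x 40 (y) block, sides y=-20 and y=+20 flat: grip there. z up, +x to the small curled tip (x=57), -x to the round lobe with red disc (x=-55). Seen with lobe near you, tip away: straight edge with blue line RIGHT (y=-20), lobe and tip bulge left (y=+32).
- ear_right_1: Right-hand mask ear, cream wood, 112 x 54 x 14 mm, 50 g. Origin: underside centre of its 44 (x) x 40 (y) block, sides y=-20 and y=+20 flat: grip there. z up, +x to the small curled tip (x=57), -x to the round lobe with red disc (x=-55). Seen with lobe near you, tip away: straight edge with blue line LEFT (y=+20), lobe and tip bulge right (y=-32).
- ear_right_2: Another right-hand mask ear, like ear_right_1 in shape, size and origin. It starts in the blue tray, in the half on that tray's +y side, and is to stay in the tray.
- yellow_tray: Yellow tray fixed to the table, outside 148 (x) x 202 (y) x 34 mm high, walls 6, cavity 136 x 190, floor top 6 above the table; 12 x 12 ledge block in each corner, top 28 above the table. Holds two ears side by side, lengths along x, at y about +48 and -48. Origin: underside centre, z up. For left-hand ears; takes the cover.
- blue_tray: Blue tray fixed to the table, outside 148 (x) x 202 (y) x 34 mm high, walls 6, cavity 136 x 190, floor top 6 above the table; 12 x 12 ledge block in each corner, top 28 above the table. Holds two ears side by side, lengths along x, at y about +48 and -48. Origin: underside centre, z up. For right-hand ears; one is there at +y, -y is free.
- cover: Sage-green plywood plate 128 (x) x 182 (y) x 6 mm, 150 g, with a dark bar handle in the middle on top: 60 long (x), 16 wide (y), its top 32 above the underside. Origin: underside centre, z up. Drops inside the yellow rim with 4 to spare all round, either way round, onto the ledges (underside 28 above the table, top flush with the rim). If an edge catches on the rim, a light press seats it.
- pot_red: Bystander: white plastic paint pot with a red band, 62 mm across, 60 high. Origin: centre of the underside.
- pot_green: Bystander: white plastic paint pot with a green band, 62 mm across, 60 high. Origin: centre of the underside.
- pot_white: Bystander: white plastic paint pot with an off-white band, 62 mm across, 60 high. Origin: centre of the underside.
- brush: Bystander: paint brush 190 mm long lying on the bench along its x. Origin: underside, middle.
- sanding_block: Bystander: cork sanding block, 100 x 60 x 30 mm. Origin: centre of the underside.
- red_box: Bystander: round red lidded box with blue and ochre bands, 100 mm across, 93 high. Origin: centre of the underside.

How it is judged:
On the way, in this order (a step that is already met when the one before it is completed fails the run):
1. all four ears lie flat, face up, each in the tray of its own hand, the cover not yet on the yellow tray (x of ear_left_1 in the frame of yellow_tray between -0.066 and 0.066 m and y of ear_left_1 in the frame of yellow_tray between -0.093 and 0.093 m and z of ear_left_1 in the frame of yellow_tray between 0.002 and 0.01 m and angle between each of ear_left_1, ear_left_2, ear_right_1, ear_right_2's own z axis and vertical below 0.1 rad and x of ear_left_2 in the frame of yellow_tray between -0.066 and 0.066 m and y of ear_left_2 in the frame of yellow_tray between -0.093 and 0.093 m and z of ear_left_2 in the frame of yellow_tray between 0.002 and 0.01 m and x of ear_right_1 in the frame of blue_tray between -0.066 and 0.066 m and y of ear_right_1 in the frame of blue_tray between -0.093 and 0.093 m and z of ear_right_1 in the frame of blue_tray between 0.002 and 0.01 m and x of ear_right_2 in the frame of blue_tray between -0.066 and 0.066 m and y of ear_right_2 in the frame of blue_tray between -0.093 and 0.093 m and z of ear_right_2 in the frame of blue_tray between 0.002 and 0.01 m and linear speed of each of ear_left_1, ear_left_2, ear_right_1, ear_right_2 below 0.03 m/s and horizontal distance between cover and yellow_tray above 0.1 m), for 0.1 s.
2. the cover sits level on the ledges inside the rim of the yellow tray (x of cover in the frame of yellow_tray between -0.008 and 0.008 m and y of cover in the frame of yellow_tray between -0.008 and 0.008 m and z of cover in the frame of yellow_tray between 0.0255 and 0.03 m and angle between cover's own z axis and vertical below 0.02 rad and angle between the x axis of cover and the x axis of yellow_tray, either way round below 0.1 rad and linear speed of cover below 0.03 m/s), for 0.2 s.
At the end, for the whole second after the job is handed in: Left-hand ears in the yellow tray, right-hand in the blue, each flat on the floor (4 mm, 0.1 rad), face up, still. Cover inside the yellow rim, underside within 2 mm of the ledges, tilt under 0.02 rad, within 8 mm of centre, turned under 0.1 rad (either way round), still (all of step 2 and x of ear_left_1 in the frame of yellow_tray between -0.066 and 0.066 m and y of ear_left_1 in the frame of yellow_tray between -0.093 and 0.093 m and z of ear_left_1 in the frame of yellow_tray between 0.002 and 0.01 m and angle between each of ear_left_1, ear_left_2, ear_right_1, ear_right_2's own z axis and vertical below 0.1 rad and x of ear_left_2 in the frame of yellow_tray between -0.066 and 0.066 m and y of ear_left_2 in the frame of yellow_tray between -0.093 and 0.093 m and z of ear_left_2 in the frame of yellow_tray between 0.002 and 0.01 m and x of ear_right_1 in the frame of blue_tray between -0.066 and 0.066 m and y of ear_right_1 in the frame of blue_tray between -0.093 and 0.093 m and z of ear_right_1 in the frame of blue_tray between 0.002 and 0.01 m and x of ear_right_2 in the frame of blue_tray between -0.066 and 0.066 m and y of ear_right_2 in the frame of blue_tray between -0.093 and 0.093 m and z of ear_right_2 in the frame of blue_tray between 0.002 and 0.01 m and linear speed of each of ear_left_1, ear_left_2, ear_right_1, ear_right_2 below 0.03 m/s); the robot touches nothing.
It fails at once if a paint pot, the brush, the sanding block or the red box is moved more than 30 mm (distance of any of pot_red, pot_green, pot_white, brush, sanding_block, red_box from where it was at the start of the episode above 0.03 m).
It fails at once if an ear or the cover is dropped: it falls free faster than 0.8 m/s (from over 30 mm) ((linear speed of ear_left_1 above 0.8 m/s and contact force between the fingers and ear_left_1 below 0.1 N) or (linear speed of ear_left_2 above 0.8 m/s and contact force between the fingers and ear_left_2 below 0.1 N) or (linear speed of ear_right_1 above 0.8 m/s and contact force between the fingers and ear_right_1 below 0.1 N) or (linear speed of cover above 0.8 m/s and contact force between the fingers and cover below 0.1 N)).
It also fails if it takes over 72 s, if anything falls off the work surface, if the arm or the gripper's body presses on something with over 40 N, if the wrist force passes 120 N, or if a joint passes its speed limit or range.

ROBOT

A 7-joint arm with a two-finger parallel gripper is mounted at the origin on the work surface. World frame = base frame: x ahead of the robot, y to its left, z up, the work surface at z = 0. Lengths are in m, angles in rad, forces in N, time in s.
With the tool pointing down it reaches from about 0.425 to 0.925 m from the base axis. Payload 6.8 kg.
Tool frame: the origin (TCP) lies midway between the tips of the shut fingers; the grasp point (between the pads) lies 19 mm behind it; z points along the fingers, y is the line along which they close (so a half turn about z gives the same grasp; the last joint's range is limited). The gripper opens to 85 mm and grips with 20 to 120 N. Pads are 22 mm wide; open, the fingers measure 114 mm over their backs; the gripper's body (76 mm by 85 mm) begins 54 mm behind the grasp point. The pads swing forward as they close: fully open they stand 13 mm farther back than shut.
Start: joints at [1.061, 0.477, 0.022, 1.555, -0.011, 1.109, -0.083], TCP at [0.264, -0.621, 0.231] pointing down, gripper open.
Joint ranges: [-2.96, 2.96], [-0.34, 2.1], [-1.41, 1.46], [0.24, 2.44], [-1.37, 4.51], [0.17, 1.92], [-2.96, 2.96]. Speed limits (rad/s): [2.39, 2.39, 3.14, 3.14, 3.14, 3.14, 3.14].

INTERFACE

Orientations are given as a unit quaternion [w, x, y, z].
In Python, from cell import env, kinematics, monitor, cams, spot_in, mark_of gives the robot as it stands. Calls block until the motion is done:
- env.reach(position, orientation): joint-space move of the TCP to a pose.
- env.movel(position, velocity=0.15, rot=None, stop_force=None): straight line of the TCP; rot=None keeps the orientation; velocity is the mean speed in m/s. With stop_force (N) it stops when the force on the tool has changed by that much, and returns True; else False.
- env.goto_joints(angles): joint-space move.
- env.grip(opening, f_grip=None): finger opening in m; f_grip is the grip in N (None keeps the last); returns when the fingers have stopped.
- env.dwell(seconds).
- kinematics.inverse_kinematics(position, orientation): joint angles nearest the present ones, or None.
- monitor.get_state(): the state.
- cams.camera(name): name is "scene" or "top" or "wrist"; returns (picture, depth): 384x512x3 uint8, blue, green, red; 384x512 float32, m along the optical axis (not along the pixel's ray), 0 where there is no reading.
- cams.calibration(name): a dict with "fx", "fy", "cx", "cy" (pixels), "rvec" (rotation vector, rad) and "tvec" (3), from world to camera coordinates, as OpenCV has them. Camera axes: x right, y down, z forward; pixel columns grow to the right and rows downward; lengths in m; the calibration is good to about 2 mm. A picture is of the moment at which its call begins: read the wrist's pose just before it. calibration takes no time and is no camera call; for the wrist camera it gives the pose at the moment of the call.
A pose or a line that the arm cannot do raises env.PlanningError and nothing moves.
- env.job_done(): hands the job in; it is judged then, once.
Trained networks look in the newest picture that a camera, given by its name, has taken for a name from the list of things; names that differ only in an ending like _2 or _b are one class to them, and where a whole thing is asked for, a point or a joint stands for the part that bears it (a point fixed in the world has none). Each returns a list of dicts, best first, with "score" (0 to 1); they miss things now and then, are a little off and sometimes report something else, mostly with a low value. They report only what shows in the picture. A call takes as long as a camera call.
- spot_in(query, camera): "at" ([x, y, z] in m, in the coordinates of the camera as it stood for that picture, good to about 4 mm: the middle of the surface that is visible of it).
- mark_of(query, camera): "at" ([x, y, z] in m, in the coordinates of the camera as it stood for that picture, good to about 4 mm: a listed point, or the origin of a listed thing).
The state is a dict: "time": time; "qpos": joint angles; "joint_velocities": joint speeds; "joint_torque": joint torques, N m; "tcp_pos": TCP position; "orientation": TCP orientation; "force": force on the tool from outside, world axes, zero at the start; "torque": the same for the moment, N m; "opening": finger opening in m; "gripper_force": force on a finger pad.
Only numpy, scipy, OpenCV 4.12 (cv2) and the standard library are available. Lean on these libraries where they do the work, as an engineer would, in place of code of your own. Each camera call takes 0.05 s, during which the arm holds its last target. There are 200 camera calls.

## Working session

There is one attempt and no reset: what is moved stays moved. The work goes in short steps, each a Python script; the robot and the scene stay as the last script left them, time stands still between calls to the robot, and variables do not carry over. Pictures are saved under pics/ and viewed, at most 10 in all, crops included, and the job is handed in when it is done.

```bash
mkdir -p pics; ls
cat > h.py <<'E'
import numpy as np, cv2
from cell import env, kinematics, monitor, cams, spot_in, mark_of
def w2c(name):
    c=cams.calibration(name); R=cv2.Rodrigues(np.array(c["rvec"],float))[0]; return c,R,np.array(c["tvec"],float).ravel()
def toworld(p,cal):
    c,R,t=cal; return R.T@(np.array(p)-t)
def cloud(depth,cal):
    c,R,t=cal; v,u=np.mgrid[:depth.shape[0],:depth.shape[1]]
    P=np.stack([(u-c["cx"])/c["fx"]*depth,(v-c["cy"])/c["fy"]*depth,depth],-1)
    return (P-t)@R
def pix(p,cal):
    c,R,t=cal; q=R@np.array(p)+t; return c["fx"]*q[0]/q[2]+c["cx"],c["fy"]*q[1]/q[2]+c["cy"]
E
python3 - <<'E'
from h import *
for n in("top","scene"):
    cal=w2c(n);im,d=cams.camera(n);cv2.imwrite(f"pics/{n}0.png",im);np.savez(f"{n}0.npz",im=im,d=d)
    print(n,cal[0],-cal[1].T@cal[2])
    if n=="top":
        for q in["ear_left_1","ear_right_1","yellow_tray","blue_tray","cover","pot_red","red_box","sanding_block","brush"]:
            for r in mark_of(q,n): print(q,round(r["score"],2),toworld(r["at"],cal).round(3),np.round(pix(toworld(r["at"],cal),cal)))
print(monitor.get_state())
E
```

```text
cell.py
pics
top {'fx': 363.50522229769973, 'fy': 363.50522229769973, 'cx': 256.1745358994592, 'cy': 192.60459214533918, 'rvec': array([ 2.16420602, -2.16987909,  0.09127362]), 'tvec': array([0.03964578, 0.61585363, 0.9814809 ])} [0.51949426 0.02669319 1.03613003]
ear_left_1 0.78 [ 0.442 -0.01   0.005] [274. 255.]
ear_left_1 0.69 [ 0.467 -0.142  0.003] [320. 246.]
ear_left_1 0.54 [ 0.619 -0.201  0.   ] [340. 192.]
ear_right_1 0.84 [ 0.438  0.141 -0.003] [220. 256.]
ear_right_1 0.66 [ 0.52  -0.324  0.006] [385. 227.]
yellow_tray 0.56 [0.503 0.389 0.001] [133. 234.]
blue_tray 0.96 [ 0.524 -0.368 -0.   ] [400. 226.]
cover 0.8 [ 0.636 -0.023  0.001] [277. 187.]
cover 0.24 [ 0.443 -0.012  0.006] [274. 255.]
pot_red 0.64 [0.438 0.142 0.001] [220. 257.]
pot_red 0.63 [0.636 0.206 0.005] [198. 187.]
red_box 0.74 [ 0.741 -0.298  0.001] [373. 150.]
sanding_block 0.55 [0.726 0.315 0.003] [161. 156.]
brush 0.65 [ 0.796 -0.106  0.003] [306. 132.]
scene {'fx': 452.94133710940196, 'fy': 452.94133710940196, 'cx': 252.38576522428704, 'cy': 183.07206490538692, 'rvec': array([ 2.08121968,  1.17654445, -
[... 163 characters left out ...]
  0.02240034,  1.55542498, -0.01149907,
        1.10929602, -0.08306835]), 'joint_velocities': array([ 6.66899125e-04,  6.68005487e-04, -3.55845914e-04, -1.79678536e-05,
       -8.68362506e-04, -1.61310127e-03,  4.73176284e-04]), 'joint_torque': array([-1.20468882e-03, -5.95914960e+01,  1.60511032e+00, -2.81363046e+01,
        1.25472821e-02,  2.11940285e-03, -2.70513050e-05]), 'tcp_pos': array([ 0.2639825 , -0.62124426,  0.2312991 ]), 'orientation': array([-3.51316751e-07,  9.79886342e-01,  1.99556400e-01,  6.38015760e-06]), 'force': array([-0.10604812,  0.03275097,  0.76364028]), 'torque': array([-0.03423487,  0.03438058,  0.00527199]), 'gripper_force': 0.0, 'opening': 0.08549836220932176}
```

```bash
python3 -c "
import cv2
im=cv2.imread('pics/top0.png');cv2.imwrite('pics/top0b.png',cv2.resize(im[100:310,90:450],None,fx=2.2,fy=2.2,interpolation=cv2.INTER_CUBIC))"
```

```text
(no output)
```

View pics/top0b.png

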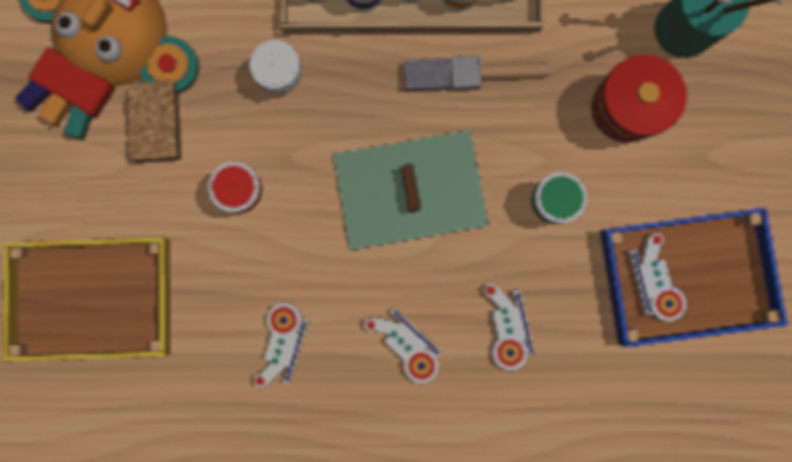

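Ears in the crop: the one at (280,345) has its blue line on the left of the lobe-to-tip direction, so it is right-hand. The ones at (405,345) and (507,325) have it on the right, so they are left-hand. The yellow tray is at (87,298), the blue at (695,278) and the cover at (410,190). Next I fit the trays and cover from depth and take a close wrist view.

Run:
```python
from h import *
z=np.load("top0.npz");im,d=z["im"],z["d"];cal=w2c("top");P=cloud(d,cal)
hsv=cv2.cvtColor(im,cv2.COLOR_BGR2HSV)
def fit(nm,c,r,zlo,zhi,hlo,hhi,smin):
    m=(np.linalg.norm(P[...,:2]-c,axis=-1)<r)&(P[...,2]>zlo)&(P[...,2]<zhi)&(hsv[...,0]>=hlo)&(hsv[...,0]<=hhi)&(hsv[...,1]>smin)
    m=m.astype(np.uint8); n,l,s,_=cv2.connectedComponentsWithStats(m); 
    pts=P[l==1+s[1:,4].argmax()][:,:2]
    print(nm,len(pts),np.round(cv2.minAreaRect((pts*1000).astype(np.float32)),1) if 0 else cv2.minAreaRect((pts*1000).astype(np.float32)), np.median(P[l==1+s[1:,4].argmax()][:,2]))
fit("yellow",[.503,.389],.16,.02,.05,18,40,60)
fit("blue",[.524,-.368],.16,.02,.05,100,135,60)
fit("cover",[.636,-.023],.14,.001,.012,35,90,20)
t0=monitor.get_state()["time"]
env.reach([.42,-.01,.40],[0,1,0,0])
cal=w2c("wrist");im,d=cams.camera("wrist");cv2.imwrite("pics/w0.png",im);np.savez("w0.npz",im=im,d=d,c=0)
import pickle;pickle.dump(cal,open("w0.pkl","wb"))
s=monitor.get_state();print(s["time"]-t0,s["tcp_pos"],cal[0]["fx"],-cal[1].T@cal[2])
for q in["ear_left_1","ear_right_1"]:
  for r in mark_of(q,"wrist"): w=toworld(r["at"],cal);print(q,round(r["score"],2),w.round(3),np.round(pix(w,cal)))
```

```text
yellow 735 ((498.541259765625, 390.75616455078125), (147.99378967285156, 203.00514221191406), 1.5470730066299438) 0.03413596477563464
blue 678 ((524.229736328125, -371.20306396484375), (146.79449462890625, 202.4290771484375), 7.469377040863037) 0.034813811811639395
cover 2604 ((637.32177734375, -17.98804473876953), (125.92317962646484, 180.14736938476562), 9.765727043151855) 0.007450875942723881
2.375 [ 0.42013149 -0.01079533  0.39977079] 306.04318826638104 [ 0.48471099 -0.01112719  0.54202594]
ear_left_1 0.87 [ 0.44  -0.012  0.003] [256. 140.]
ear_left_1 0.57 [ 0.461 -0.145 -0.003] [333. 127.]
ear_right_1 0.66 [ 0.433  0.139 -0.001] [170. 144.]
ear_right_1 0.62 [ 0.518 -0.32   0.005] [441.  93.]
```

View pics/w0.png

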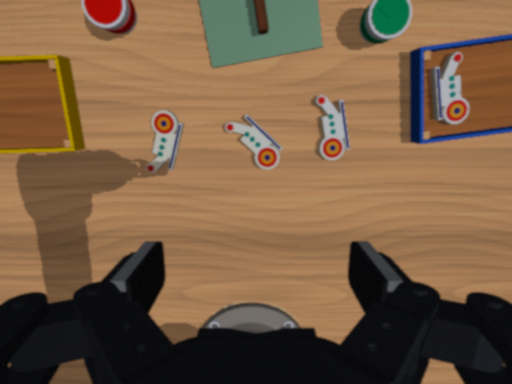

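The wrist view shows the three ears: lobes at (163,122), (266,157) and (332,147), with blue lines nearby. The handedness agrees with the top view. I measure line and disc geometry from this picture.

Run:
```python
from h import *; import pickle
z=np.load("w0.npz");im,d=z["im"],z["d"];cal=pickle.load(open("w0.pkl","rb"));P=cloud(d,cal)
hsv=cv2.cvtColor(im,cv2.COLOR_BGR2HSV)
boxes=dict(A=(140,100,190,180),B=(215,105,290,175),C=(308,85,358,170),D=(432,45,475,130))
for k,(a,b,c,e) in boxes.items():
    p=P[b:e,a:c];h=hsv[b:e,a:c]
    bl=(h[...,0]>100)&(h[...,0]<135)&(h[...,1]>70)
    rd=((h[...,0]<6)|(h[...,0]>172))&(h[...,1]>150)
    q=p[bl];ctr=q[:,:2].mean(0);r=cv2.minAreaRect((q[:,:2]*1000).astype(np.float32))
    n,l,s,cc=cv2.connectedComponentsWithStats(rd.astype(np.uint8))
    print(k,"line",ctr.round(4),"z",np.median(q[:,2]).round(3),bl.sum(),np.round(r[0],1),np.round(r[1],1),round(r[2],1))
    for i in range(1,n):
        if s[i,4]>2: print("  red",s[i,4],p[l==i].mean(0).round(4))
    hi=p[p[...,2]>(.006 if k!="D" else .012)]; print("  hi",len(hi),hi[:,:2].mean(0).round(4),cv2.minAreaRect((hi[:,:2]*1000).astype(np.float32)),np.percentile(hi[:,2],[5,50,95]).round(4))
t=np.hstack([cv2.resize(np.vstack([im[100:180,140:300]]),None,fx=4,fy=4,interpolation=cv2.INTER_CUBIC)])
hm=np.clip(P[100:180,140:300,2]*1000*12,0,255).astype(np.uint8);hm=cv2.applyColorMap(cv2.resize(hm,None,fx=4,fy=4,interpolation=0),2)
cv2.imwrite("pics/w0b.png",cv2.resize(np.vstack([t,hm]),None,fx=.9,fy=.9))
```

```text
A line [0.4615 0.1387] z 0.016 11 [438.7 128.1] [68.3 26.2] 8.0
  red 84 [0.4696 0.1435 0.0141]
  red 21 [0.3928 0.1733 0.0144]
  hi 1435 [0.4418 0.1419] ((465.82293701171875, 102.65116119384766), (91.02641296386719, 211.95120239257812), 32.66758728027344) [0.0113 0.0136 0.0155]
B line [ 0.4419 -0.0256] z 0.015 26 [448.1 -23.9] [74.2 22.9] 24.6
  red 19 [0.4626 0.033  0.0148]
  red 67 [ 0.4119 -0.0306  0.0146]
  hi 1375 [ 0.437  -0.0141] ((441.0118408203125, -13.079277038574219), (109.12080383300781, 55.78557205200195), 42.174869537353516) [0.0122 0.014  0.0159]
C line [ 0.4612 -0.1539] z 0.015 30 [ 460.3 -159. ] [25.7 74.7] 78.9
  red 21 [ 0.5057 -0.1185  0.0151]
  red 76 [ 0.4281 -0.1414  0.0145]
  hi 1478 [ 0.4586 -0.1399] ((480.26995849609375, -107.24256896972656), (167.7099151611328, 94.36585235595703), 57.98920822143555) [0.0115 0.0141 0.0162]
D line [ 0.5564 -0.3061] z 0.026 193 [ 533.1 -313.8] [105.9  65.4] 2.6
  red 28 [ 0.5692 -0.3286  0.0211]
  red 90 [ 0.4893 -0.3392  0.0209]
  hi 1914 [ 0.5217 -0.3204] ((520.8262939453125, -185.21685791015625), (119.24414825439453, 351.2407531738281), 2.7468209266662598) [0.0153 0.0203 0.0326]
```

View pics/w0b.png

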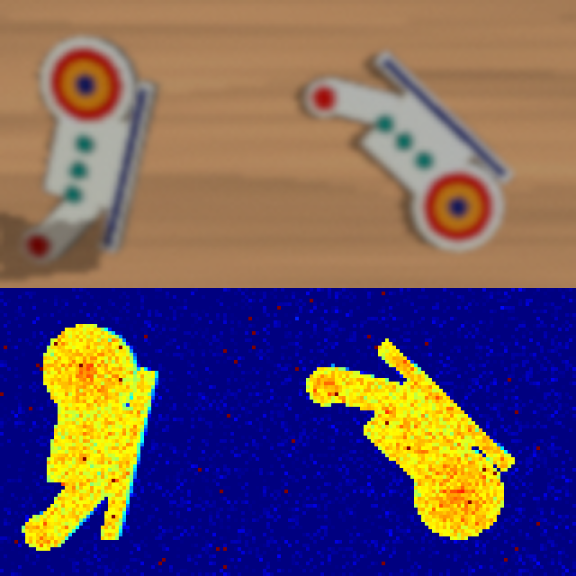

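Run:
```python
from h import *; import pickle
z=np.load("w0.npz");im,d=z["im"].astype(int),z["d"];cal=pickle.load(open("w0.pkl","rb"));P=cloud(d,cal)
boxes=dict(A=(140,100,190,180),B=(215,105,290,175),C=(308,85,358,170))
red=dict(A=[(.4696,.1435),(.3928,.1733)],B=[(.4119,-.0306),(.4626,.033)],C=[(.4281,-.1414),(.5057,-.1185)])
for k,(a,b,c,e) in boxes.items():
    i=im[b:e,a:c];p=P[b:e,a:c]
    bl=(i[...,0]-i[...,2]>8)&(i[...,0]>i[...,1])&(p[...,2]>.006)
    bl&=np.linalg.norm(p[...,:2]-red[k][0],axis=-1)>.012
    q=p[bl][:,:2];v=cv2.fitLine(q.astype(np.float32),cv2.DIST_HUBER,0,1e-4,1e-4).ravel()
    s=(q-v[2:])@v[:2]; L,T=map(np.array,red[k]); u=v[:2]*np.sign((T-L)@v[:2]); mid=v[2:]+v[:2]*(s.min()+s.max())/2
    yl=np.degrees(np.arctan2(u[1],u[0])); sg=-1 if k=="A" else 1
    yd=np.degrees(np.arctan2(*(T-L)[::-1]))-sg*9.69
    n=np.array([-u[1],u[0]])
    print(k,bl.sum(),"yaw line",yl.round(1),"discs",yd.round(1),"mid",mid.round(4),"len",(s.max()-s.min()).round(3),"lobe rel mid",((L-mid)@u).round(4),((L-mid)@n).round(4),"tip",((T-mid)@u).round(4),((T-mid)@n).round(4),"org",(mid+sg*n*.0185).round(4))
```

```text
A 112 yaw line 163.3 discs 168.5 mid [0.4565 0.1204] len 0.13 lobe rel mid -0.0059 -0.0259 tip 0.0762 -0.0323 org [0.4618 0.1381]
B 119 yaw line 46.8 discs 41.7 mid [ 0.4533 -0.0231] len 0.076 lobe rel mid -0.0338 0.025 tip 0.0472 0.0316 org [ 0.4398 -0.0104]
C 160 yaw line 12.4 discs 6.8 mid [ 0.4656 -0.1589] len 0.076 lobe rel mid -0.0328 0.0251 tip 0.0479 0.0309 org [ 0.4616 -0.1409]
```

```bash
cat >> h.py <<'E'
Y=(np.array([.4985,.3908]),np.radians(1.5)); B=(np.array([.5242,-.3712]),np.radians(7.5))
def q(th): return [0,np.cos(th/2),np.sin(th/2),0]
def loc(tray,x,y):
    c,a=tray; return c+np.array([np.cos(a)*x-np.sin(a)*y,np.sin(a)*x+np.cos(a)*y])
def st(*k):
    s=monitor.get_state(); print(*k,"t",round(s["time"],2),"tcp",s["tcp_pos"].round(4),"open",round(s["opening"],4),"gf",round(float(s["gripper_force"]),1),"F",np.round(s["force"],1))
def move_ear(xy,th,dst,thd,zh=.17):
    env.reach([*xy,zh],q(th)); env.grip(.065)
    env.movel([*xy,.04],.3); print("hit",env.movel([*xy,0.0],.08,stop_force=10))
    zg=monitor.get_state()["tcp_pos"][2]; env.grip(.03,35); st("gripped")
    env.movel([*xy,zh],.25); st("lifted")
    env.reach([*dst,zh],q(thd)); st("over")
    env.movel([*dst,.05],.25); print("hit",env.movel([*dst,zg+.006],.06,stop_force=6)); st("down")
    env.grip(.052); env.movel([*dst,zh],.25); st("away")
E
python3 - <<'E'
from h import *
th=np.radians(-16.7)
move_ear(np.array([.4358,.1469])-.002*np.array([np.cos(th),np.sin(th)]),th,loc(B,-.002,-.046),B[1])
im,d=cams.camera("top");cv2.imwrite("pics/t1.png",cv2.resize(im[180:300,180:460],None,fx=2.8,fy=2.8,interpolation=cv2.INTER_CUBIC))
E
```

```text
hit False
gripped t 6.03 tcp [0.4342 0.1476 0.0005] open 0.0392 gf 35.7 F [-1.2 -0.3  6.5]
lifted t 6.87 tcp [0.4331 0.1468 0.1689] open 0.0389 gf 35.3 F [ 0.7 -0.5 -0.8]
over t 8.93 tcp [ 0.5291 -0.4154  0.1701] open 0.0389 gf 35.3 F [ 0.5 -0.3 -1.2]
hit True
down t 10.26 tcp [ 0.5273 -0.4166  0.0064] open 0.0391 gf 36.3 F [-1.9  1.1  5.3]
away t 11.35 tcp [ 0.5272 -0.4167  0.1684] open 0.0518 gf 0.0 F [ 0.3  0.4 -1.1]
```

View pics/t1.png

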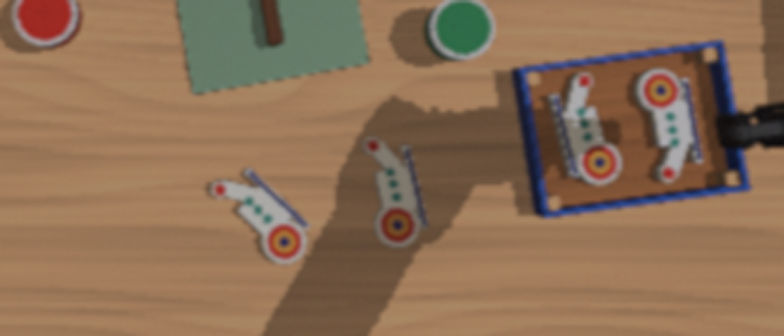

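The right-hand ear lies flat in the blue tray (crop 670,125) beside the other one, and the two left-hand ears are undisturbed. Now the left-hand ears.

Run:
```python
from h import *
for o,dg,y in (([.4616,-.1409],12.3,.046),([.4398,-.0104],46.8,-.046)):
    th=np.radians(dg); move_ear(np.array(o)+.002*np.array([np.cos(th),np.sin(th)]),th,loc(Y,.002,y),Y[1])
env.reach([.47,.36,.33],q(0))
cal=w2c("wrist");im,d=cams.camera("wrist");cv2.imwrite("pics/w2.png",im);P=cloud(d,cal);hsv=cv2.cvtColor(im,cv2.COLOR_BGR2HSV)
m=(np.linalg.norm(P[...,:2]-Y[0],axis=-1)<.16)&(P[...,2]>.02)&(P[...,2]<.05)&(hsv[...,0]>=18)&(hsv[...,0]<=40)&(hsv[...,1]>60)
n,l,s,_=cv2.connectedComponentsWithStats(m.astype(np.uint8));k=1+s[1:,4].argmax();print(cv2.minAreaRect((P[l==k][:,:2]*1000).astype(np.float32)),P[l==k][:,2].mean())
for nm,h in(("ears",.02),):
    e=(np.linalg.norm(P[...,:2]-Y[0],axis=-1)<.06)&(P[...,2]>.013);print(np.percentile(P[e][:,2],[5,50,95]).round(4))
st()
```

```text
hit False
gripped t 14.37 tcp [ 0.464  -0.1406  0.0005] open 0.0388 gf 35.7 F [-0.1 -0.   5.4]
lifted t 15.2 tcp [ 0.4625 -0.1405  0.1688] open 0.0391 gf 35.3 F [ 0.1 -0.5  0.4]
over t 17.27 tcp [0.5004 0.4354 0.1697] open 0.0392 gf 35.3 F [ 0.7 -0.3 -0.4]
hit True
down t 18.59 tcp [0.4987 0.4361 0.0064] open 0.0395 gf 36.1 F [ 0.2 -0.4  3.3]
away t 19.68 tcp [0.4989 0.4358 0.1685] open 0.0516 gf 0.0 F [ 0.4 -0.3 -0.8]
hit False
gripped t 23.2 tcp [ 0.4416 -0.009   0.0007] open 0.0389 gf 35.1 F [-1.1  0.1  6.1]
lifted t 24.03 tcp [ 0.4403 -0.0095  0.169 ] open 0.0388 gf 35.4 F [-0.2 -0.2 -1.1]
over t 25.38 tcp [0.5019 0.3434 0.169 ] open 0.0392 gf 35.4 F [ 0.3  0.8 -0.3]
hit True
down t 26.71 tcp [0.5011 0.3442 0.0067] open 0.0393 gf 36.1 F [ 0.1 -0.1  5. ]
away t 27.8 tcp [0.5012 0.3439 0.1686] open 0.0522 gf 0.0 F [-0.2 -0.8  0.2]
((495.86322021484375, 391.9866943359375), (148.58078002929688, 202.33645629882812), 1.6598212718963623) 0.03189270254786765
[0.0203 0.4063 0.4264]
t 28.55 tcp [0.47   0.3588 0.3279] open 0.0523 gf 0.0 F [ 0.3  0.3 -0.2]
```

View pics/w2.png

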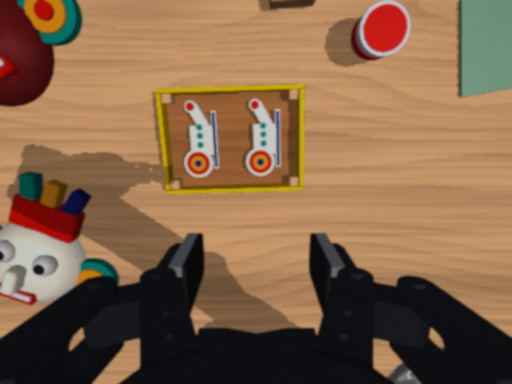

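Both left-hand ears lie flat in the yellow tray, at pixels (200,140) and (262,140). Now I measure the cover from the wrist at the same relative offset, so calibration bias cancels.

Run:
```python
from h import *
env.grip(.06)
env.reach([.608,-.049,.33],q(0))
cal=w2c("wrist");im,d=cams.camera("wrist");P=cloud(d,cal);hsv=cv2.cvtColor(im,cv2.COLOR_BGR2HSV)
m=(np.linalg.norm(P[...,:2]-[.637,-.018],axis=-1)<.125)&(P[...,2]<.04)&(hsv[...,0]>=35)&(hsv[...,0]<=90)&(hsv[...,1]>20)
n,l,s,_=cv2.connectedComponentsWithStats(m.astype(np.uint8));k=1+s[1:,4].argmax();c=P[l==k];r=cv2.minAreaRect((c[:,:2]*1000).astype(np.float32));print(r,np.median(c[:,2]))
b=(np.linalg.norm(P[...,:2]-[.637,-.018],axis=-1)<.06)&(P[...,2]>.024)&(P[...,2]<.045)
print("bar",cv2.minAreaRect((P[b][:,:2]*1000).astype(np.float32)),np.median(P[b][:,2]));st()
```

```text
((635.71142578125, -17.04267120361328), (126.5803451538086, 182.40673828125), 9.993983268737793) 0.005649569626441614
bar ((635.534423828125, -18.392658233642578), (59.904964447021484, 16.07278823852539), 10.078152656555176) 0.0313268817783644
t 30.44 tcp [ 0.6079 -0.0468  0.3303] open 0.06 gf 0.0 F [ 0.4 -0.1 -0.1]
```

Run:
```python
from h import *
th=np.radians(10);xy=[.6364,-.0178]
env.reach([*xy,.12],q(th)); env.movel([*xy,.05],.2); print("hit",env.movel([*xy,.012],.06,stop_force=10))
st("at");env.grip(.01,70); st("grip"); env.movel([*xy,.18],.15); st("lift")
T=[.4971,.3914];ty=np.radians(1.6)
env.reach([*T,.18],q(ty)); env.movel([*T,.075],.12); env.dwell(.3); st("over")
cal=w2c("top");im,d=cams.camera("top");P=cloud(d,cal);hsv=cv2.cvtColor(im,cv2.COLOR_BGR2HSV)
m=(np.linalg.norm(P[...,:2]-T,axis=-1)<.14)&(P[...,2]>.055)&(P[...,2]<.09)&(hsv[...,0]>=35)&(hsv[...,0]<=90)&(hsv[...,1]>20)
c=P[m];print(len(c),cv2.minAreaRect((c[:,:2]*1000).astype(np.float32)),np.median(c[:,2]))
A=np.c_[c[:,:2]-c[:,:2].mean(0),np.ones(len(c))];print("tilt",np.linalg.lstsq(A,c[:,2],rcond=None)[0].round(4))
cv2.imwrite("pics/t3.png",cv2.resize(im[160:310,50:250],None,fx=3,fy=3,interpolation=cv2.INTER_CUBIC))
```

```text
hit False
at t 32.59 tcp [ 0.6365 -0.0176  0.0121] open 0.0597 gf 0.0 F [ 0.3  1.1 -0.2]
grip t 33.07 tcp [ 0.6368 -0.0177  0.0126] open 0.0146 gf 71.5 F [-0.7 -0.7  4.4]
lift t 34.33 tcp [ 0.6357 -0.0181  0.1788] open 0.0144 gf 70.8 F [ 0.3  0.4 -1.4]
over t 37.25 tcp [0.4973 0.3915 0.0755] open 0.0141 gf 70.8 F [ 1.   1.3 -0.9]
1695 ((498.7119140625, 388.950439453125), (126.68850708007812, 178.7509002685547), 1.56067955493927) 0.06999865848199013
tilt [-0.0019  0.0029  0.07  ]
```

View pics/t3.png

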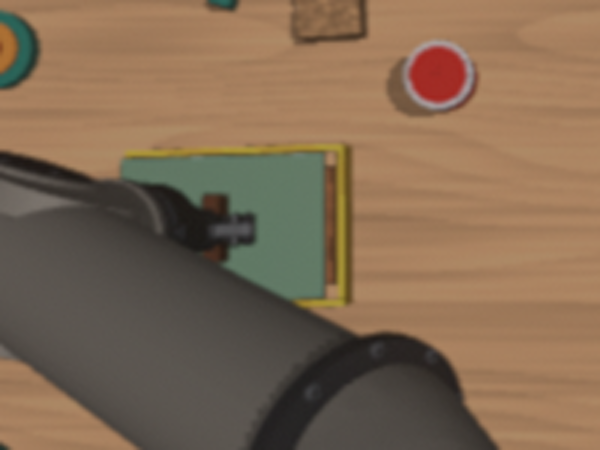

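The cover is level over the tray at crop (225,225) and, in the top camera, matches the tray centre to about 1 mm. Lowering it.

Run:
```python
from h import *
T=[.4971,.3914]
env.movel([*T,.055],.08); print("hit",env.movel([*T,.0395],.03,stop_force=10)); env.dwell(.2); st("down")
env.grip(.045); env.dwell(.2); env.movel([*T,.15],.12)
env.reach([.47,.30,.30],q(0)); env.dwell(.2)
cal=w2c("wrist");im,d=cams.camera("wrist");cv2.imwrite("pics/w4.png",im);P=cloud(d,cal);hsv=cv2.cvtColor(im,cv2.COLOR_BGR2HSV)
m=(np.linalg.norm(P[...,:2]-T,axis=-1)<.14)&(P[...,2]>.015)&(P[...,2]<.06)&(hsv[...,0]>=41)&(hsv[...,0]<=90)&(hsv[...,1]>20)
n,l,s,_=cv2.connectedComponentsWithStats(m.astype(np.uint8));c=P[l==1+s[1:,4].argmax()]
print(cv2.minAreaRect((c[:,:2]*1000).astype(np.float32)),np.median(c[:,2]))
A=np.c_[c[:,:2]-c[:,:2].mean(0),np.ones(len(c))];print("tilt",np.linalg.lstsq(A,c[:,2],rcond=None)[0].round(4));st()
```

```text
hit True
down t 38.39 tcp [0.4971 0.3912 0.0405] open 0.0146 gf 71.7 F [-1.1 -1.4  5.7]
((496.2784423828125, 393.5052490234375), (127.49966430664062, 188.3126983642578), 1.5273261070251465) 0.03356326860441855
tilt [-0.0008 -0.0022  0.0336]
t 41.05 tcp [0.4696 0.3003 0.2986] open 0.045 gf 0.0 F [0.3 0.2 0.3]
```

View pics/w4.png

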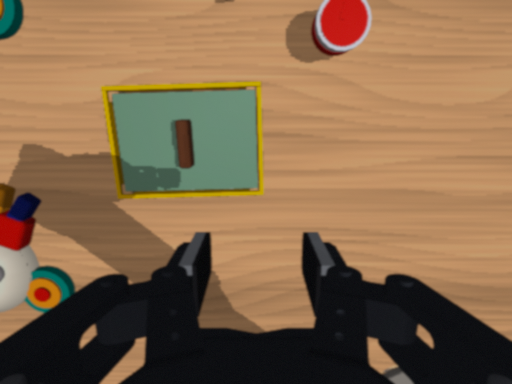

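The cover sits inside the yellow rim (pixels 105–262 x 85–195), flush and level with a fitted slope of about 0.002 and its top at 34 mm. Handing in.

```bash
python3 -c "
from h import *
print(env.job_done())"
```

```text
the job is handed in; nothing more can be done
None
```

I handed the job in at about 41 s with all ears sorted flat and face up and the cover level on the yellow tray's ledges; the hand-in call returned no verdict.

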